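# Top off the sleeve pyramids on the draining racks

### The job

Finish the two little pyramids on the sloping draining racks: saddle the loose steel sleeve in the gap on top of the two steel sleeves, and the loose bronze sleeve on top of the two bronze ones. Each must lie along the pair below, resting on both, with its low end at or close to the rack's lip, and then be let go. Set them down, do not drop them, and leave the sleeves below and the piston, carton and spray can where they are.

Things in the scene. Friction and masses are not known exactly. Their poses are not given: they have to be found in the camera images.
- steel_sleeve: the loose steel sleeve (plain bright steel), a hollow-looking cylinder 36 mm in diameter and 80 mm long, about 0.42 kg, lying level on a small wooden block (60 long, 27 wide, narrower than the sleeve), its centre 34 mm above the bench. Origin at its centre; x is its long axis (it may have rolled about x)
- steel_base_a: steel sleeve of the same size already lying loose in the steel rack, on the rack's +y side. Origin at its centre; x is its long axis, sloping 30 degrees
- steel_base_b: steel sleeve of the same size already lying loose in the steel rack, on the rack's -y side. Origin at its centre; x is its long axis, sloping 30 degrees
- steel_rack: fixed blue rack, 97 mm wide, steel coloured bar, holding the two steel base sleeves side by side, axes 40 mm apart. Bed slopes 30 degrees: up the slope is (cos30, 0, sin30) in its axes, the bed's normal (-sin30, 0, cos30). Lip at the low (-x) end: 46 mm above the bed, face 40.5 mm from mid-sleeve; side walls 14 mm high. Origin on the bench under mid-sleeve, z up
- steel_rack_bar (a point): middle of the steel rack's carrying bar, 10 mm thick, along the rack's y between posts at both sides. It overhangs the stack, 68 mm up the slope from mid-sleeve and 105 mm above the bed, and leaves no room for a gripper straight down; one tilted square to the slope passes
- steel_rack_seat (a point): where the centre of the third sleeve comes to lie when saddled in the gap on the two steel base sleeves with its low end at the lip: 48 mm above the bed along its normal, 30 mm above the base axes (base tops are 12 mm below this point along the normal), about 75 mm above the bench. Same axes as the rack
- bronze_sleeve: the loose bronze sleeve (yellow bronze with a copper-red band round the middle), a hollow-looking cylinder 36 mm in diameter and 80 mm long, about 0.42 kg, lying level on a small wooden block (60 long, 27 wide, narrower than the sleeve), its centre 34 mm above the bench. Origin at its centre; x is its long axis (it may have rolled about x)
- bronze_base_a: bronze sleeve of the same size already lying loose in the bronze rack, on the rack's +y side. Origin at its centre; x is its long axis, sloping 30 degrees
- bronze_base_b: bronze sleeve of the same size already lying loose in the bronze rack, on the rack's -y side. Origin at its centre; x is its long axis, sloping 30 degrees
- bronze_rack: fixed blue rack, 97 mm wide, bronze coloured bar, holding the two bronze base sleeves side by side, axes 40 mm apart. Bed slopes 30 degrees: up the slope is (cos30, 0, sin30) in its axes, the bed's normal (-sin30, 0, cos30). Lip at the low (-x) end: 46 mm above the bed, face 40.5 mm from mid-sleeve; side walls 14 mm high. Origin on the bench under mid-sleeve, z up
- bronze_rack_bar (a point): middle of the bronze rack's carrying bar, 10 mm thick, along the rack's y between posts at both sides. It overhangs the stack, 68 mm up the slope from mid-sleeve and 105 mm above the bed, and leaves no room for a gripper straight down; one tilted square to the slope passes
- bronze_rack_seat (a point): where the centre of the third sleeve comes to lie when saddled in the gap on the two bronze base sleeves with its low end at the lip: 48 mm above the bed along its normal, 30 mm above the base axes (base tops are 12 mm below this point along the normal), about 75 mm above the bench. Same axes as the rack
- piston: bystander: aluminium piston, 74 mm diameter, 52 mm high, standing; origin at the centre of its underside
- carton: bystander: yellow carton 70 x 90 x 70 mm (x, y, z); origin at the centre of its underside
- spray_can: bystander: blue and white spray can, 52 mm diameter, 170 mm high, standing; origin at the centre of its underside
Mind the look-alikes: they are no part of the job. What is shaped like the bronze_sleeve but black is not meant. What is shaped like the steel_sleeve but green is not meant.

How it is judged:
By the outcome, as a careful person would: the job done as asked, in the order asked, and still so for the second after the job is handed in, with the robot touching nothing.
It also fails if it takes over 54 s, if anything falls off the work surface, if the arm or the gripper's body presses on something with over 40 N, if the wrist force passes 120 N, or if a joint passes its speed limit or range.

### The arm

A 6-joint arm with a two-finger parallel gripper is mounted at the origin on the work surface. World frame = base frame: x ahead of the robot, y to its left, z up, the work surface at z = 0. Lengths are in m, angles in degrees, forces in N, time in s.
With the tool pointing down it reaches from about 0.4 to 0.825 m from the base axis. Payload 7 kg.
Tool frame: the origin (TCP) lies midway between the tips of the shut fingers; the grasp point (between the pads) lies ctrl.grasp_offset behind it (ctrl.grasp_offset is the distance from the TCP to the grasp point, in m); z points along the fingers, y is the line along which they close (so a half turn about z gives the same grasp; the last joint's range is limited). The gripper opens to 88 mm and grips with 3 to 60 N. Pads are 19 mm wide; open, the fingers measure 130 mm over their backs; the gripper's body (78 mm by 193 mm) begins 47 mm behind the grasp point.
Start: joints at [80.965, 20.546, 0.682, 0, -70.136, -16.507], TCP at [0.291, 0.609, 0.227] pointing down, gripper open.
Joint ranges: [-176.03, 176.03], [-82.01, 121.73], [-58.28, 71.71], [-173.87, 95.51], [-174.79, -0.11], [-173.66, 173.66]. Speed limits (degrees/s): [136.94, 136.94, 172.46, 180, 180, 180].

### API

Orientations are given as [roll, pitch, yaw] about the fixed x, y, z axes, in that order (R = Rz(yaw) Ry(pitch) Rx(roll)).
In Python, from plant import ctrl gives the robot as it stands. The module is installed in compiled form; this text tells all that it offers.
- The arm moves only by the tool send_rows, never from a script. Its argument "increments" is a list that holds one entry, the list of rows, each a list of 4 numbers: the shift along the world's x, y, z normalised to -1 to 1, where 1 is 0.2 m, then the turn about the world's z normalised to -1 to 1, where 1 is 1.5 rad. In form: [[[x, y, z, roll], ...]]. A call has 1 to 12 rows; each row is the pose to reach, as a shift and turn from the pose commanded when the call began; what a row does not reach only later rows make up. A row lasts 1/8 s, in which the tool goes at most 62.5 mm and 10.7 degrees, less where a joint would pass 70% of its speed; a pose out of reach is approached as far as the arm can. A call with a number of a shift or a turn outside -1 to 1 is refused whole. A call with a gripper value outside its range is refused whole. "jaw" is the opening, from 0 (shut) to 1 (fully open), set as the call begins (left out, the last holds). The fingers move at their own pace and stop on an object; the grip force is fixed at half the most. Time passes only in rows, so rows that repeat a pose let the fingers close. It gives the time, the measured TCP pose, the force, the opening and the grip force at its end, in the units of the state.
- ctrl.get_obs(): the state, without advancing time (a new reading comes with each control period).
- ctrl.snapshot(name): name is "scene" or "top"; returns the picture (384x512x3 uint8, red, green, blue); there is no depth.
- ctrl.calibration(name): a dict with "mtx" (3x3 intrinsics, pixels), "eye" and "attitude" of the camera in the world. Camera axes: x right, y up, looking along -z (the intrinsics and any distortion apply to the point x, -y, -z); pixel columns grow to the right and rows downward; lengths in m; the calibration is good to about 2 mm. A picture is of the moment at which its call begins. calibration takes no time and is no camera call.
- ctrl.close_job(): hands the job in; it is judged then, once.
Trained networks look in the newest picture that a camera, given by its name, has taken for a name from the list of things; names that differ only in an ending like _2 or _b are one class to them, and where a whole thing is asked for, a point or a joint stands for the part that bears it (a point fixed in the world has none). Each returns a list of dicts, best first, with "conf" (0 to 1); they miss things now and then, are a little off and sometimes report something else, mostly with a low value. They report only what shows in the picture. A call takes as long as a camera call. They do not tell look-alikes from the thing itself.
- ctrl.trace(thing, camera): "mask" (384x512 bool, what is visible of it) and "bbox" ([left, top, right, bottom] in pixels, round what is visible of it).
- ctrl.spot_point(thing, camera): "pixel" ([row, column] in pixels: a listed point, or the origin of a listed thing).
The state is a dict: "clock": time; "joint_pos": joint angles; "qvel": joint speeds; "tau": joint torques, N m; "tool_pos": TCP position; "orientation": TCP orientation; "force": force on the tool from outside, world axes, zero at the start; "moment": the same for the moment, N m; "opening": finger opening in m; "gripper_force": force on a finger pad.
Only numpy, scipy, OpenCV 4.12 (cv2) and the standard library are available. Lean on these libraries where they do the work, as an engineer would, in place of code of your own. Each camera call takes 0.05 s, during which the arm holds its last target. There are 200 camera calls.

## Working session

There is one attempt and no reset: what is moved stays moved. The work goes in short steps, Python scripts to look and compute and a tool call to move; the robot and the scene stay as the last step left them, time stands still between calls to the robot, and variables do not carry over. Pictures are saved under pics/ and viewed, at most 10 in all, crops included, and the job is handed in when it is done.

Besides the shell and the picture viewer there is one more tool, called after "Request:" by a JSON object that holds its "method" and its "body", one argument or row to a line. send_rows: Moves the arm, as the interface text tells. Its arguments: {"type":"object","properties":{"increments":{"type":"array"},"jaw":{"type":"number"}},"required":["increments"]}

```bash
mkdir -p pics; cat > look.py <<'E'
import numpy as np, cv2, sys
from plant import ctrl
np.set_printoptions(precision=4,suppress=True)
def snap(cam,name):
    im=ctrl.snapshot(cam); cv2.imwrite(f'pics/{name}.png',im[:,:,::-1]); return im
def ray(cam,px):  # px=(col,row)
    c=ctrl.calibration(cam); K=np.array(c['mtx'],float)
    d=np.asarray(cv2.undistortPoints(np.array([[px]],float),K,np.array(c['dist'],float) if 'dist' in c else None)).ravel()
    R=att(c); v=R@np.array([d[0],-d[1],-1]); return np.array(c['eye'],float),v/np.linalg.norm(v)
def att(c):
    from scipy.spatial.transform import Rotation as Ro
    a=np.array(c['attitude'],float)
    if a.shape==(3,3): return a
    return Ro.from_euler('xyz',a,degrees=True).as_matrix()
def proj(cam,P):
    c=ctrl.calibration(cam); R=att(c); p=(np.atleast_2d(P)-np.array(c['eye']))@R
    q=np.stack([p[:,0],-p[:,1],-p[:,2]],1)@np.array(c['mtx']).T; return q[:,:2]/q[:,2:]
def tri(pa,pb):
    (o1,d1),(o2,d2)=ray('top',pa),ray('scene',pb)
    t=np.linalg.lstsq(np.stack([d1,-d2],1),o2-o1,rcond=None)[0]
    a,b=o1+t[0]*d1,o2+t[1]*d2; return (a+b)/2,np.linalg.norm(a-b)
def onz(cam,px,z):
    o,d=ray(cam,px); return o+d*(z-o[2])/d[2]
E
python3 - <<'E'
from look import *
for c in ('top','scene'): print(ctrl.calibration(c)); snap(c,c+'0')
print(ctrl.get_obs(), ctrl.grasp_offset)
for n in ['steel_sleeve','bronze_sleeve','steel_base_a','bronze_base_a','steel_rack','bronze_rack','steel_rack_bar','bronze_rack_bar','steel_rack_seat','bronze_rack_seat']:
  for c in ('top','scene'):
    print(n,c,[(np.round(d['pixel'],1).tolist(),round(d['conf'],2)) for d in ctrl.spot_point(n,c)])
E
```

```text
{'mtx': array([[352.8692,   0.    , 256.7945],
       [  0.    , 352.8692, 192.3433],
       [  0.    ,   0.    ,   1.    ]]), 'eye': array([0.4081, 0.071 , 1.0688]), 'attitude': array([  7.2885,   0.4779, -88.7608])}
{'mtx': array([[475.7828,   0.    , 257.7134],
       [  0.    , 475.7828, 191.3873],
       [  0.    ,   0.    ,   1.    ]]), 'eye': array([ 1.3557, -0.5596,  1.226 ]), 'attitude': array([42.621 , -1.0863, 53.357 ])}
{'clock': 0.1, 'joint_pos': array([ 80.9652,  20.5891,   0.639 ,  -0.0173, -70.1338, -16.5064]), 'qvel': array([-0.0159, -0.1582,  0.0711, -0.0118,  0.0452, -0.0555]), 'tau': array([ -0.0025, -58.4163,  29.375 ,   7.0154,   0.0102,  -0.    ]), 'tool_pos': array([0.2909, 0.6086, 0.2257]), 'orientation': array([179.9149,  -0.0082, -25.5471]), 'force': array([ 0.1854,  0.3267, -0.7469]), 'moment': array([ 0.0147, -0.0289,  0.0432]), 'gripper_force': 0.0, 'opening': 0.0878660575897725} 0.0188
steel_sleeve top [([241.2, 345.0], 0.73), ([212.8, 309.9], 0.52)]
steel_sleeve scene [([216.9, 168.3], 0.8), ([213.6, 209.9], 0.51)]
bronze_sleeve top [([245.4, 215.1], 0
[... 344 characters left out ...]
7)]
bronze_base_a scene [([198.1, 299.8], 0.74), ([193.7, 314.8], 0.7)]
steel_rack top [([186.5, 384.4], 0.58)]
steel_rack scene [([278.7, 165.8], 0.89)]
bronze_rack top [([168.9, 211.1], 0.74)]
bronze_rack scene [([208.2, 305.9], 0.74), ([259.5, 169.5], 0.73), ([243.5, 291.4], 0.62)]
steel_rack_bar top [([176.2, 400.4], 0.85)]
steel_rack_bar scene [([244.9, 160.6], 0.77)]
bronze_rack_bar top [([157.8, 202.7], 0.94), ([176.1, 397.8], 0.54)]
bronze_rack_bar scene [([249.5, 158.3], 0.74), ([175.8, 309.2], 0.55)]
steel_rack_seat top [([194.3, 386.5], 0.55)]
steel_rack_seat scene [([250.1, 158.1], 0.8)]
bronze_rack_seat top [([170.8, 207.5], 0.77)]
bronze_rack_seat scene [([185.6, 303.6], 0.73)]
```

```bash
python3 -c "
import cv2
for n in ('top','scene'): cv2.imwrite(f'pics/{n}0b.png',cv2.resize(cv2.imread(f'pics/{n}0.png'),(800,600),interpolation=cv2.INTER_CUBIC))"
```

```text
(no output)
```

View pics/top0b.png

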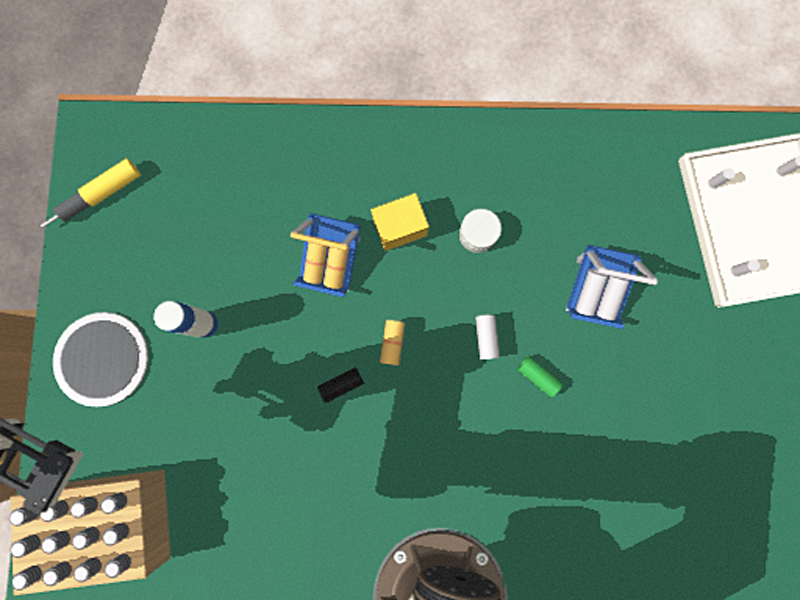

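View pics/scene0b.png

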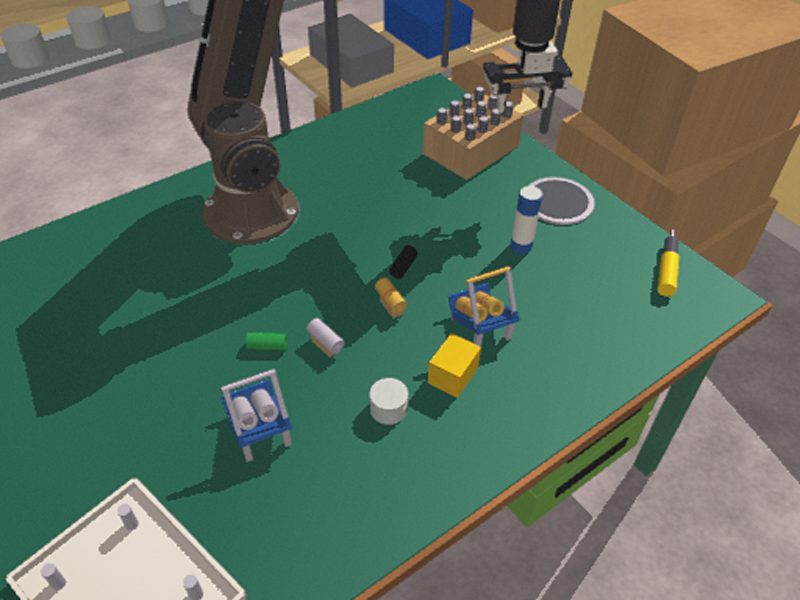

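```bash
cat > fit.py <<'E'
from look import *
from scipy.optimize import minimize
S=4
def cyl(p,sl=0):  # centre xyz, yaw deg, slope deg -> rim points
    c=np.array(p[:3]); y=np.radians(p[3]); s=np.radians(sl)
    u=np.array([np.cos(y)*np.cos(s),np.sin(y)*np.cos(s),np.sin(s)]); v=np.array([-np.sin(y),np.cos(y),0]); w=np.cross(u,v)
    t=np.linspace(0,2*np.pi,24,endpoint=False)
    ring=.018*(np.outer(np.cos(t),v)+np.outer(np.sin(t),w))
    return np.vstack([c+.04*u+ring,c-.04*u+ring])
def render(cam,pts,box):
    q=(proj(cam,pts)+.5-np.array(box[:2]))*S
    m=np.zeros(((box[3]-box[1])*S,(box[2]-box[0])*S),np.uint8)
    cv2.fillConvexPoly(m,cv2.convexHull(np.round(q*16).astype(np.int32)),1,shift=4); 
    return cv2.resize(m.astype(np.float32),None,fx=1/S,fy=1/S,interpolation=cv2.INTER_AREA)
def fit(items,p0,step):
    # items: (cam,mask,fn p->list of point sets)
    bx=[]
    for cam,m,f in items:
        r,c=np.nonzero(m); bx.append((c.min()-12,r.min()-12,c.max()+13,r.max()+13))
    def cost(p):
        e=0
        for (cam,m,f),b in zip(items,bx):
            R=np.max([render(cam,q,b) for q in f(p)],0)
            e+=np.abs(R-m[b[1]:b[3],b[0]:b[2]]).sum()/m.sum()
        return e
    best=None
    for k in range(3):
        P=np.array(p0 if best is None else best.x,float)
        sim=np.vstack([P]+[P+np.eye(len(P))[i]*step[i]*(-1)**k for i in range(len(P))])
        best=minimize(cost,P,method='Nelder-Mead',options=dict(initial_simplex=sim,maxiter=250,xatol=1e-5,fatol=1e-4))
    return best.x,best.fun
def pick(thing,cam,px,tol=12):  # px (col,row)
    o=[]
    for d in ctrl.trace(thing,cam):
        r,c=np.nonzero(d['mask'])
        if len(r) and np.hypot(c.mean()-px[0],r.mean()-px[1])<tol: o.append((d['conf'],d['mask']))
    return max(o,key=lambda a:a[0])[1] if o else None
E
cat > m1.py <<'E'
from fit import *
im={c:snap(c,c+'1') for c in('top','scene')}
out={}
M={c:np.zeros((384,512),bool) for c in im}
for n,pt,ps in (('steel_sleeve',(312,216),(208,216)),('bronze_sleeve',(251,219),(250,190))):
    mt,ms=pick(n,'top',pt),pick(n,'scene',ps)
    print(n,[None if m is None else int(m.sum()) for m in(mt,ms)])
    P,e=tri(pt,ps); print('tri',P,e)
    it=[(c,m,lambda p:[cyl(p)]) for c,m in(('top',mt),('scene',ms)) if m is not None]
    for c,m,_ in it: M[c]|=m
    x,f=fit(it,[*P,5],[.004,.004,.004,6]); print(n,x,f); out[n]=x
    for c,m,_ in it: print(c,fit([(c,m,lambda p:[cyl([p[0],p[1],.034,p[2]])])],[x[0],x[1],x[3]],[.004,.004,6]))
for r in('steel','bronze'):
    for c in im:
        for n in(r+'_base_a',r+'_rack'):
            print(n,c,[(round(d['conf'],2),np.round(d['bbox']).tolist(),int(d['mask'].sum())) for d in ctrl.trace(n,c)])
tiles=[]
for c,b in(('top',(170,125,430,260)),('scene',(130,155,350,305))):
    a=im[c][b[1]:b[3],b[0]:b[2],::-1]; tiles.append(cv2.resize(a,(800,300 if c=='top' else 300),interpolation=cv2.INTER_CUBIC))
def crop(c,x,y,w=48,h=36): return cv2.resize(im[c][y-h:y+h,x-w:x+w,::-1],(400,300),interpolation=cv2.INTER_CUBIC)
g=np.vstack([np.hstack([crop('top',282,225),crop('scene',225,195)]),np.hstack([crop('scene',165,265),crop('scene',308,200)])])
cv2.imwrite('pics/crop1.png',g)
E
python3 m1.py
```

```text
steel_sleeve [324, 298]
tri [ 0.4751 -0.0805  0.026 ] 0.0031786592506705255
steel_sleeve [ 0.4746 -0.0792  0.0304  7.4242] 0.2193274090645455
top (array([ 0.4772, -0.0777,  7.4421]), np.float64(0.10686728395061729))
scene (array([ 0.4754, -0.0813,  7.053 ]), np.float64(0.06942114093959731))
bronze_sleeve [343, 197]
tri [0.4622 0.0989 0.0265] 0.002343401730043721
bronze_sleeve [ 0.4615  0.1001  0.0295 -8.0736] 0.338326538011869
top (array([ 0.4615,  0.1   , -7.5909]), np.float64(0.0597667638483965))
scene (array([ 0.4609,  0.0979, -9.8481]), np.float64(0.2725253807106599))
steel_base_a top [(0.9, [383.0, 178.0, 404.0, 206.0], 346), (0.67, [367.0, 174.0, 383.0, 203.0], 359)]
steel_rack top [(0.74, [365.0, 156.0, 419.0, 210.0], 1102)]
steel_base_a scene [(0.64, [148.0, 253.0, 165.0, 278.0], 229), (0.31, [286.0, 167.0, 331.0, 221.0], 1064)]
steel_rack scene [(0.63, [143.0, 239.0, 185.0, 298.0], 1027)]
bronze_base_a top [(0.79, [207.0, 158.0, 225.0, 185.0], 314), (0.7, [195.0, 154.0, 208.0, 182.0], 317), (0.39, [306.0, 203.0, 319.0, 233.0], 331)]
bronze_rack top [(0.67, [186.0, 135.0, 233.0, 193.0], 950)]
bronze_base_a scene [(0.64, [290.0, 193.0, 312.0, 209.0], 137), (0.46, [302.0, 190.0, 321.0, 203.0], 166)]
bronze_rack scene [(0.96, [286.0, 174.0, 332.0, 223.0], 785)]
```

View pics/crop1.png

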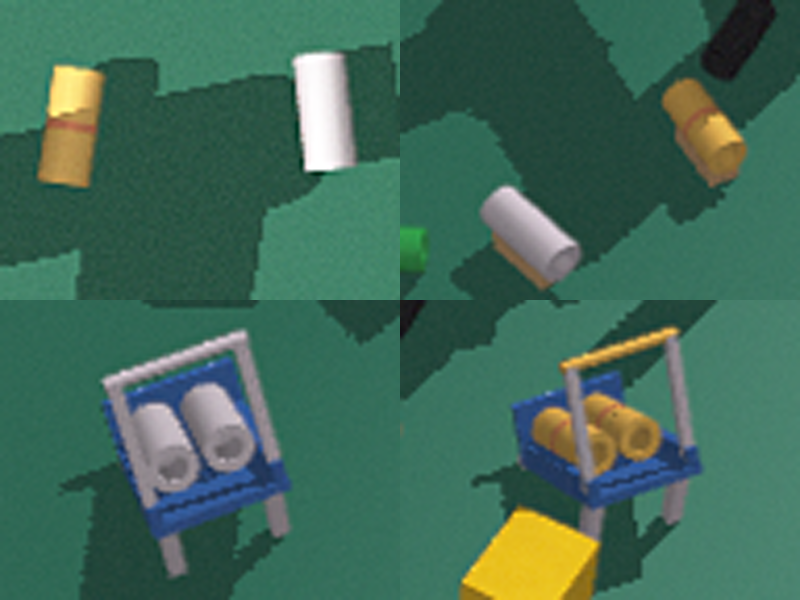

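```bash
cat > rack.py <<'E'
from fit import *
C,Sn=np.cos(np.pi/6),.5
def Rz(a): a=np.radians(a); return np.array([[np.cos(a),-np.sin(a),0],[np.sin(a),np.cos(a),0],[0,0,1]])
U=np.array([C,0,Sn]);N=np.array([-Sn,0,C]);Y=np.array([0,1,0])
HB=.0334
def rp(p,u,y,n): # rack (x,y,yaw[,hb]) slope coords -> world
    hb=p[3] if len(p)>3 else HB
    return np.array([p[0],p[1],hb])+Rz(p[2])@(u*U+y*Y+n*N)
def bases(p): return [cyl([*rp(p,0,s*.02,.018),p[2]],30) for s in(1,-1)]
def ignore(cam,p):
    m=np.zeros((384,512),np.uint8)
    L=[rp(p,.068,.046,.105),rp(p,.068,-.046,.105)]; F=[rp(p,.068,.046,0),rp(p,.068,-.046,0)]
    q=proj(cam,np.array(L+F)).round().astype(int)
    for a,b in((0,1),(0,2),(1,3)): cv2.line(m,q[a].tolist(),q[b].tolist(),1,9)
    return m.astype(bool)
def fitrack(cams,masks,p0,step,bx):
    def run(P,ig):
        def cost(p):
            e=0
            for c in cams:
                b=bx[c]; sl=np.s_[b[1]:b[3],b[0]:b[2]]
                R=np.max([render(c,q,b) for q in bases(p)],0)
                w=~ig[c][sl]; e+=(np.abs(R-masks[c][sl])*w).sum()/masks[c].sum()
            return e
        sim=np.vstack([P]+[P+np.eye(len(P))[i]*step[i] for i in range(len(P))])
        return minimize(cost,P,method='Nelder-Mead',options=dict(initial_simplex=sim,maxiter=200,xatol=1e-5,fatol=1e-4))
    P=np.array(p0,float)
    for k in range(3):
        r=run(P,{c:ignore(c,P) for c in cams}); P=r.x
    return P,r.fun
E
cat > m2.py <<'E'
from rack import *
im={c:ctrl.snapshot(c) for c in('top','scene')}
seed={'steel':{'top':[(375,188),(393,192)],'scene':[(152,265),(165,259)]},'bronze':{'top':[(201,168),(216,171)],'scene':[(296,197),(309,194)]}}
for r in seed:
    masks={};bx={}
    for c in im:
        tr=ctrl.trace(r+'_base_a',c); m=np.zeros((384,512),bool)
        for s in seed[r][c]:
            k=[d for d in tr if d['mask'].sum()<450 and np.hypot((d['bbox'][0]+d['bbox'][2])/2-s[0],(d['bbox'][1]+d['bbox'][3])/2-s[1])<8]
            if k: m|=k[0]['mask']
            print(r,c,s,len(k))
        masks[c]=m; rr,cc=np.nonzero(m); bx[c]=(cc.min()-12,rr.min()-12,cc.max()+13,rr.max()+13)
    s0=np.mean(seed[r]['top'],0); g=onz('top',s0,.05); p0=[g[0],g[1],-12 if r=='steel' else 8]
    print(r,'top',fitrack(['top'],masks,p0,[.005,.005,8],bx))
    print(r,'scene',fitrack(['scene'],masks,p0,[.005,.005,8],bx))
    print(r,'both',fitrack(['top','scene'],masks,p0+[HB],[.005,.005,8,.004],bx))
    np.savez(f'{r}.npz',**masks)
E
python3 m2.py
```

```text
steel top (375, 188) 1
steel top (393, 192) 1
steel scene (152, 265) 1
steel scene (165, 259) 1
steel top (array([  0.5681,  -0.2909, -12.3548]), np.float64(0.06905099150141643))
steel scene (array([ 0.5683, -0.2939, -9.6884]), np.float64(0.06791754756871037))Traceback (most recent call last):
  File "m2.py", line 16, in <module>
    print(r,'both',fitrack(['top','scene'],masks,p0+[HB],[.005,.005,8,.004],bx))
                   ~~~~~~~^^^^^^^^^^^^^^^^^^^^^^^^^^^^^^^^^^^^^^^^^^^^^^^^^^^^^
  File "rack.py", line 29, in fitrack
    r=run(P,{c:ignore(c,P) for c in cams}); P=r.x
  File "rack.py", line 26, in run
    return minimize(cost,P,method='Nelder-Mead',options=dict(initial_simplex=sim,maxiter=200,xatol=1e-5,fatol=1e-4))
    res = _minimize_neldermead(fun, x0, args, callback, bounds=bounds,
                               **options)
    fxc = func(xc)
    fx = function(np.copy(x), *(wrapper_args + args))
  File "rack.py", line 22, in cost
    R=np.max([render(c,q,b) for q in bases(p)],0)
              ~~~~~~^^^^^^^
  File "fit.py", line 11, in render
    q=(proj(cam,pts)+.5-np.array(box[:2]))*S
       ~~~~^^^^^^^^^
  File "look.py", line 16, in proj
    c=ctrl.calibration(cam); R=att(c); p=(np.atleast_2d(P)-np.array(c['eye']))@R
ValueError: time passes only in moves, steps and waits
```

```bash
cat >> look.py <<'E'
_cal={c:ctrl.calibration(c) for c in('top','scene')}
class _C:
    def __getattr__(s,n): return getattr(_ctrl,n)
    def calibration(s,c): return _cal[c]
_ctrl=ctrl; ctrl=_C()
E
python3 m2.py; python3 -c "
from plant import ctrl; print(ctrl.get_obs()['clock'])"
```

```text
steel top (375, 188) 1
steel top (393, 192) 1
steel scene (152, 265) 1
steel scene (165, 259) 1
steel top (array([  0.5703,  -0.2914, -11.3424]), np.float64(0.07197782546494993))
steel scene (array([ 0.5675, -0.2936, -9.9173]), np.float64(0.06236413043478261))
steel both (array([  0.5683,  -0.2922, -10.4204,   0.0315]), np.float64(0.18667953442806495))
bronze top (201, 168) 1
bronze top (216, 171) 1
bronze scene (296, 197) 1
bronze scene (309, 194) 1
bronze top (array([  0.6183,   0.226 , -13.4871]), np.float64(0.07745215311004784))
bronze scene (array([  0.6193,   0.225 , -16.9454]), np.float64(0.06774068322981366))
bronze both (array([  0.6186,   0.2261, -14.7661,   0.0317]), np.float64(0.1536443628834933))
2.3
```

```bash
cat > ov.py <<'E'
from rack import *
def overlay(im,cam,polys,x,y,w=32,h=24,k=12.5):
    a=cv2.resize(im[y-h:y+h,x-w:x+w,::-1],(400,300),interpolation=cv2.INTER_CUBIC).copy(); s=400/(2*w)
    for P,col in polys:
        q=((proj(cam,np.array(P))+.5-[x-w,y-h])*s).round().astype(int)
        cv2.polylines(a,[q.reshape(-1,1,2)],False,col,1,cv2.LINE_AA)
    return a
def rackpolys(p):
    o=[([rp(p,.068,.0485,.105),rp(p,.068,-.0485,.105)],(0,0,255)),
       ([rp(p,-.0405,.0485,.046),rp(p,-.0405,-.0485,.046)],(0,0,255))]
    for s in(1,-1):
        P=cyl([*rp(p,0,s*.02,.018),p[2]],30); o+=[(np.vstack([P[:24],P[:1]]),(0,0,0)),(np.vstack([P[24:],P[24:25]]),(0,0,0))]
    return o
E
python3 - <<'E'
from ov import *
im={c:cv2.imread(f'pics/{c}1.png')[:,:,::-1] for c in('top','scene')}
S=[.5685,-.2922,-10.4];B=[.6186,.2258,-14.8]
cv2.imwrite('pics/ov1.png',np.vstack([np.hstack([overlay(im['top'],'top',rackpolys(S),390,182),overlay(im['scene'],'scene',rackpolys(S),162,262,40,30)]),
 np.hstack([overlay(im['top'],'top',rackpolys(B),209,162),overlay(im['scene'],'scene',rackpolys(B),306,197)])]))
E
```

```text
(no output)
```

View pics/ov1.png

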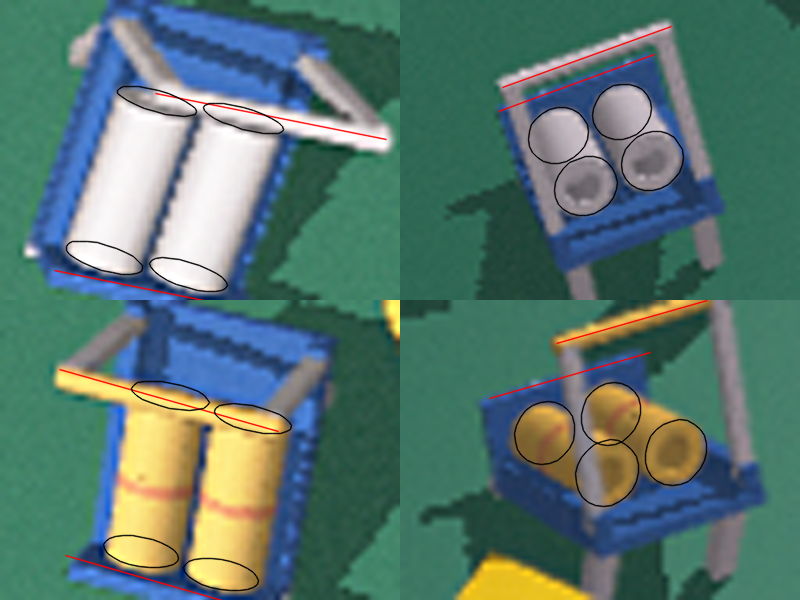

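Candidates (native pixels): top view: steel (312,216), green look-alike (345,241); bronze with red band (251,219), black look-alike (218,246). The crop confirms the bright steel and the banded bronze ones. The overlay shows the steel rack yaw fits, and the bronze rack yaw should be about -12. I'm moving now.

Request:
{"method": "send_rows", "body": {
  "increments": [
    [[0.05, -0.3, 0, 0.1], [0.1, -0.6, 0, 0.2], [0.15, -0.9, 0, 0.3], [0.2, -1.0, 0, 0.386]]
  ],
  "jaw": 0.62
}}

```text
clock: 2.8
tool_pos: [0.3311, 0.406, 0.2273]
orientation: [-179.9, -0.0, 7.8]
force: [0.3, 0.9, -0.1]
opening: 0.056
gripper_force: 0.0
```

Request:
{"method": "send_rows", "body": {
  "increments": [
    [[0.06, -0.3, 0, 0], [0.12, -0.6, 0, 0], [0.2, -0.9, 0, 0], [0.25, -1.0, 0, 0]]
  ]
}}

```text
clock: 3.3
tool_pos: [0.381, 0.2062, 0.2271]
orientation: [-179.9, -0.0, 7.5]
force: [0.1, 0.5, 0.5]
opening: 0.0541
gripper_force: 0.0
```

Request:
{"method": "send_rows", "body": {
  "increments": [
    [[0.06, -0.3, -0.1, 0], [0.12, -0.6, -0.2, 0], [0.2, -0.9, -0.3, 0], [0.25, -1.0, -0.4, 0]]
  ]
}}

```text
clock: 3.8
tool_pos: [0.4313, 0.0067, 0.1465]
orientation: [-180.0, -0.1, 7.5]
force: [1.0, 0.7, -0.7]
opening: 0.0543
gripper_force: 0.0
```

Request:
{"method": "send_rows", "body": {
  "increments": [
    [[0.04, -0.25, 0, 0], [0.086, -0.449, 0, 0], [0.086, -0.449, -0.2, 0], [0.086, -0.449, -0.33, 0], [0.086, -0.449, -0.33, 0]]
  ]
}}

```text
clock: 4.42
tool_pos: [0.4469, -0.0813, 0.0793]
orientation: [180.0, 0.2, 7.6]
force: [0.6, 0.5, -0.4]
opening: 0.0544
gripper_force: 0.0
```

```bash
python3 - <<'E'
from ov import *
a=snap('top','t2'); b=snap('scene','s2'); o=ctrl.get_obs(); print(o['tool_pos'],o['orientation'])
T=o['tool_pos']; 
pol=[(np.vstack([P[:24],P[:1]]),(0,0,255)) for P in [cyl([.4763,-.0795,.034,7.4])]]+[(np.vstack([P[24:],P[24:25]]),(0,0,255)) for P in [cyl([.4763,-.0795,.034,7.4])]]+[([T,T+[0,0,.03]],(255,0,255))]
cv2.imwrite('pics/ov2.png',np.hstack([overlay(a,'top',pol,312,216,40,30),overlay(b,'scene',pol,208,212,40,30)]))
E
```

```text
[ 0.4488 -0.0807  0.0813] [179.9826  -0.0294   7.6611]
```

View pics/ov2.png

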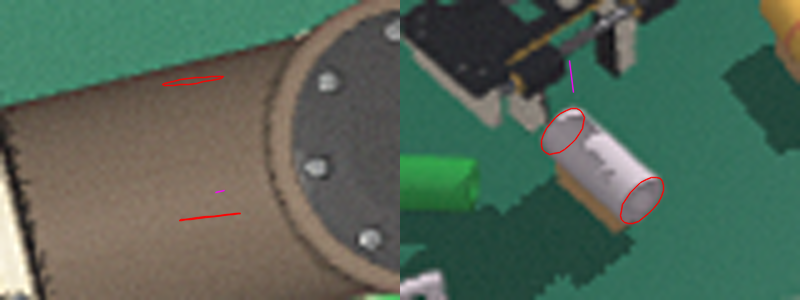

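Request:
{"method": "send_rows", "body": {
  "increments": [
    [[0, -0.011, -0.13, 0], [0, -0.011, -0.26, 0], [0, -0.011, -0.26, 0]]
  ]
}}

```text
clock: 4.9
tool_pos: [0.448, -0.0829, 0.0286]
orientation: [180.0, 0.1, 7.7]
force: [-0.6, 0.1, 1.2]
opening: 0.054
gripper_force: 0.0
```

```bash
python3 - <<'E'
from ov import *
b=snap('scene','s3'); o=ctrl.get_obs(); print(o['tool_pos'],o['force'])
T=o['tool_pos']
cv2.imwrite('pics/ov3.png',cv2.resize(overlay(b,'scene',[([T,T+[0,0,.03]],(255,0,255))],205,210,32,24),(800,600),interpolation=cv2.INTER_CUBIC))
E
```

```text
[ 0.4488 -0.0828  0.0295] [-0.1731  0.6364  0.5194]
```

View pics/ov3.png

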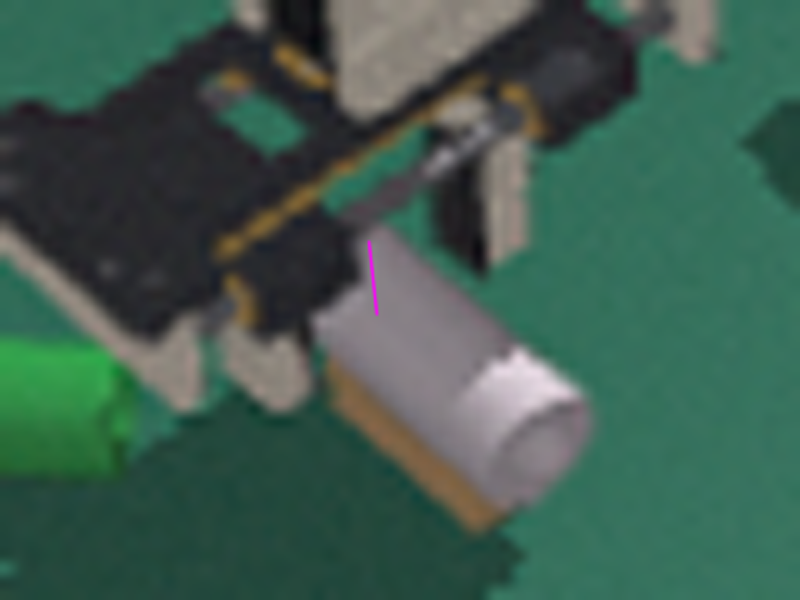

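Request:
{"method": "send_rows", "body": {
  "increments": [
    [[0, -0.014, 0, 0], [0, -0.014, 0, 0]]
  ]
}}

```text
clock: 5.2
tool_pos: [0.4491, -0.0857, 0.0297]
orientation: [-180.0, -0.1, 7.6]
force: [0.5, -0.9, -0.6]
opening: 0.0538
gripper_force: 0.0
```

Request:
{"method": "send_rows", "body": {
  "increments": [
    [[0, 0, 0, 0], [0, 0, 0, 0], [0, 0, 0, 0], [0, 0, 0, 0], [0, 0, 0, 0], [0, 0, 0, 0]]
  ],
  "jaw": 0.1
}}

```text
clock: 5.95
tool_pos: [0.4483, -0.0854, 0.0289]
orientation: [-180.0, -0.0, 7.6]
force: [-1.0, 3.9, 5.8]
opening: 0.035
gripper_force: 30.0
```

Request:
{"method": "send_rows", "body": {
  "increments": [
    [[0, 0, 0.05, 0], [0, 0, 0.15, 0], [0, 0, 0.3, 0], [0, 0, 0.45, 0], [0, 0, 0.45, 0]]
  ]
}}

```text
clock: 6.58
tool_pos: [0.4494, -0.0857, 0.1207]
orientation: [-180.0, -0.2, 7.6]
force: [0.3, 0.0, -3.8]
opening: 0.0354
gripper_force: 30.0
```

```bash
python3 - <<'E'
from ov import *
b=snap('scene','s4'); o=ctrl.get_obs(); print(o['tool_pos'],o['orientation'],o['force'],o['moment'])
T=o['tool_pos']; y=7.6
pol=[]
for sl,col in((0,(0,0,255)),(-15,(255,0,255))):
    g=T+[0,0,.005]; u=Rz(y)@np.array([np.cos(np.radians(sl)),0,np.sin(np.radians(sl))]); P=cyl([*(g+.028*u),y],sl)
    pol+=[(np.vstack([P[:24],P[:1]]),col)]
q=proj('scene',T)[0].astype(int)
cv2.imwrite('pics/ov4.png',cv2.resize(overlay(b,'scene',pol,q[0],q[1],48,36),(800,600),interpolation=cv2.INTER_CUBIC))
E
```

```text
[ 0.4483 -0.0857  0.1192] [-179.9717   -0.0906    7.6067] [-1.1386  0.1114 -5.2718] [-0.0604  0.2061  0.0161]
```

View pics/ov4.png

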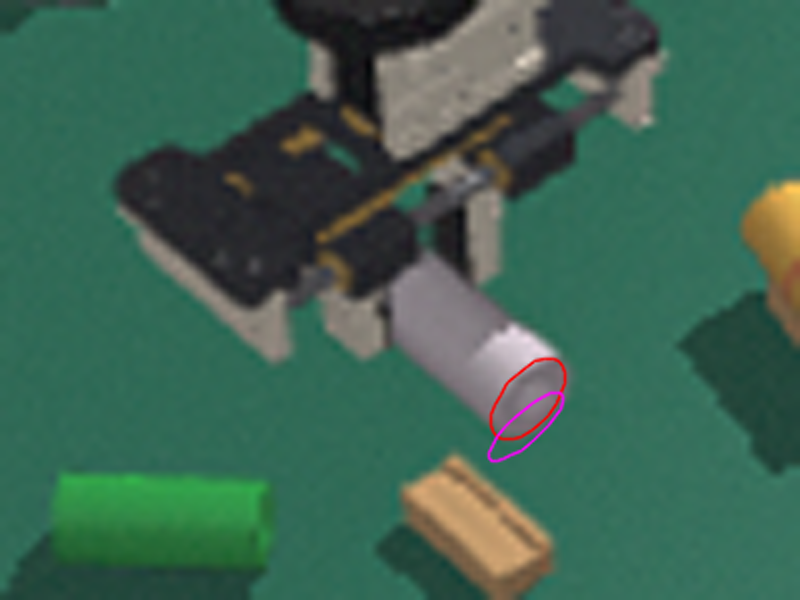

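Request:
{"method": "send_rows", "body": {
  "increments": [
    [[-0.05, -0.2, 0, -0.05], [-0.1, -0.45, 0, -0.1], [-0.16, -0.7, 0, -0.15], [-0.217, -0.88, -0.02, -0.209], [-0.217, -0.88, -0.02, -0.209]]
  ]
}}

```text
clock: 7.25
tool_pos: [0.4023, -0.2633, 0.1125]
orientation: [-180.0, 0.2, -10.6]
force: [-0.6, -0.2, -4.6]
opening: 0.0353
gripper_force: 30.0
```

```bash
python3 - <<'E'
from plant import ctrl
o=ctrl.get_obs(); print(o['clock'],o['tool_pos'],o['orientation'],o['force'],o['joint_pos'])
E
```

```text
7.25 [ 0.40230352 -0.26326986  0.11253309] [-179.98020659    0.24728584  -10.61839171] [-0.62508853 -0.23388648 -4.59131152] [-9.71021562e+00  8.75244056e+00 -3.20180106e+01 -3.11921619e-02
 -4.94764941e+01  8.91120997e+01]
```

Request:
{"method": "send_rows", "body": {
  "increments": [
    [[0.1, -0.018, 0, 0], [0.25, -0.045, 0, 0], [0.4, -0.073, 0, 0], [0.52, -0.095, 0, 0], [0.59, -0.11, 0, 0], [0.59, -0.11, 0, 0]]
  ]
}}

```text
clock: 8.0
tool_pos: [0.5229, -0.2833, 0.1134]
orientation: [-180.0, 0.1, -10.3]
force: [-0.3, 0.3, -4.8]
opening: 0.0353
gripper_force: 30.0
```

```bash
python3 - <<'E'
from ov import *
b=snap('scene','s5'); a=snap('top','t5'); o=ctrl.get_obs(); print(o['tool_pos'],o['orientation'],o['force'])
T=o['tool_pos']; y=o['orientation'][2]; S=[.5685,-.2922,-10.4]
P=cyl([*(T+[0,0,.005]+.028*(Rz(y)@[1,0,0])),y]); pol=[(np.vstack([P[:24],P[:1]]),(0,255,0))]+rackpolys(S)
cv2.imwrite('pics/ov5.png',cv2.resize(overlay(b,'scene',pol,162,255,40,30),(800,600),interpolation=cv2.INTER_CUBIC))
E
```

```text
[ 0.5218 -0.2833  0.1139] [-179.98      0.104   -10.3265] [-0.4044  0.3237 -4.6205]
```

View pics/ov5.png

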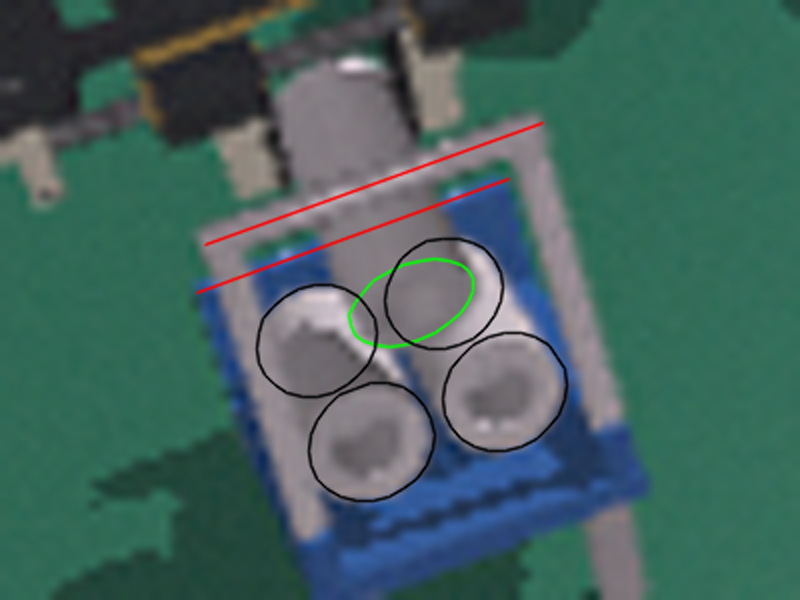

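Request:
{"method": "send_rows", "body": {
  "increments": [
    [[0, 0, -0.03, 0], [0, 0, -0.06, 0], [0, 0, -0.09, 0], [0, 0, -0.11, 0], [0, 0, -0.13, 0], [0, 0, -0.15, 0]]
  ]
}}

```text
clock: 8.85
tool_pos: [0.5227, -0.2842, 0.0848]
orientation: [180.0, -0.0, -10.3]
force: [-4.0, -1.2, 2.8]
opening: 0.0351
gripper_force: 30.0
```

Request:
{"method": "send_rows", "body": {
  "increments": [
    [[0, 0, -0.015, 0], [0, 0, -0.03, 0], [0, 0, -0.045, 0], [0, 0, -0.06, 0]]
  ]
}}

```text
clock: 9.35
tool_pos: [0.5229, -0.2838, 0.0724]
orientation: [180.0, -0.0, -10.3]
force: [-4.0, -1.5, 1.1]
opening: 0.0355
gripper_force: 30.0
```

Request:
{"method": "send_rows", "body": {
  "increments": [
    [[0, 0, -0.015, 0], [0, 0, -0.03, 0], [0, 0, -0.045, 0], [0, 0, -0.055, 0]]
  ]
}}

```text
clock: 9.85
tool_pos: [0.5238, -0.284, 0.0617]
orientation: [180.0, -0.1, -10.3]
force: [-0.4, -2.4, 1.0]
opening: 0.0356
gripper_force: 30.0
```

```bash
python3 - <<'E'
from ov import *
b=snap('scene','s6'); a=snap('top','t6'); o=ctrl.get_obs(); print(o['tool_pos'],o['orientation'],o['force'])
T=o['tool_pos']; S=[.5685,-.2922,-10.4]
pol=[]
P=cyl([*rp(S,.002,0,.048),S[2]],30); pol=[(np.vstack([P[:24],P[:1]]),(0,255,0)),(np.vstack([P[24:],P[24:25]]),(0,255,0))]
x=rackpolys(S)
cv2.imwrite('pics/ov6.png',np.hstack([cv2.resize(overlay(b,'scene',q,162,258,32,30),(400,400)) for q in(pol,)]+[cv2.resize(overlay(b,'scene',[],162,258,32,30),(400,400))]))
E
```

```text
[ 0.5236 -0.2839  0.0617] [179.9918  -0.0787 -10.317 ] [ 0.5393 -2.7411  1.4499]
```

View pics/ov6.png

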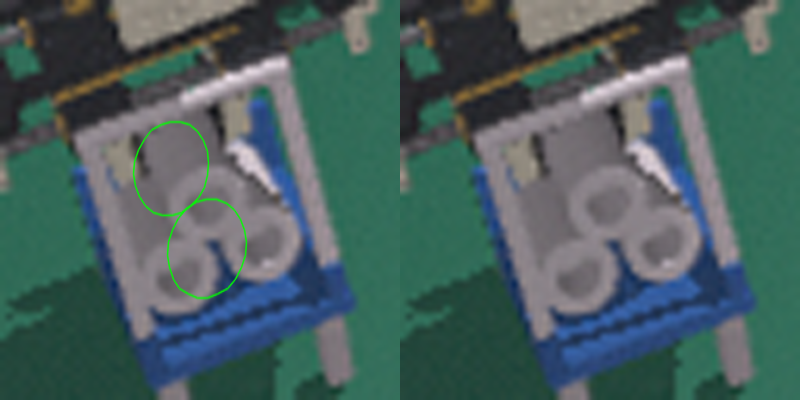

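Request:
{"method": "send_rows", "body": {
  "increments": [
    [[0, 0, -0.005, 0], [0, 0, -0.01, 0], [0, 0, -0.015, 0], [0, 0, -0.015, 0]]
  ]
}}

```text
clock: 10.45
tool_pos: [0.5228, -0.2838, 0.0585]
orientation: [-180.0, 0.0, -10.3]
force: [-0.3, -3.5, 1.4]
opening: 0.0351
gripper_force: 30.0
```

Request:
{"method": "send_rows", "body": {
  "increments": [
    [[0, 0, -0.005, 0], [0, 0, -0.01, 0], [0, 0, -0.01, 0]]
  ]
}}

```text
clock: 10.82
tool_pos: [0.5227, -0.2839, 0.0566]
orientation: [180.0, 0.0, -10.3]
force: [-1.6, -3.7, 2.9]
opening: 0.0353
gripper_force: 30.0
```

Request:
{"method": "send_rows", "body": {
  "increments": [
    [[0, -0.004, -0.003, 0], [0, -0.004, -0.006, 0], [0, -0.004, -0.006, 0]]
  ]
}}

```text
clock: 11.2
tool_pos: [0.5224, -0.2847, 0.0558]
orientation: [180.0, 0.0, -10.3]
force: [-3.6, -1.3, 7.6]
opening: 0.0354
gripper_force: 30.0
```

```bash
python3 - <<'E'
from ov import *
b=snap('scene','s7'); o=ctrl.get_obs(); print(o['tool_pos'],o['force'],o['moment'])
S=[.5685,-.2922,-10.4]
pol=[]
for s in(0,.006):
    P=cyl([*rp(S,s,0,.048),S[2]],30); pol+=[(np.vstack([P[:24],P[:1]]),(0,255,0) if s else (0,0,255))]
x=rackpolys(S)
cv2.imwrite('pics/ov7.png',np.hstack([overlay(b,'scene',q,164,254,32,24) for q in(pol+x[2:],[])]))
E
```

```text
[ 0.5224 -0.2846  0.0558] [-2.9572 -2.3609  7.5199] [-0.5835  1.1314 -0.0574]
```

View pics/ov7.png

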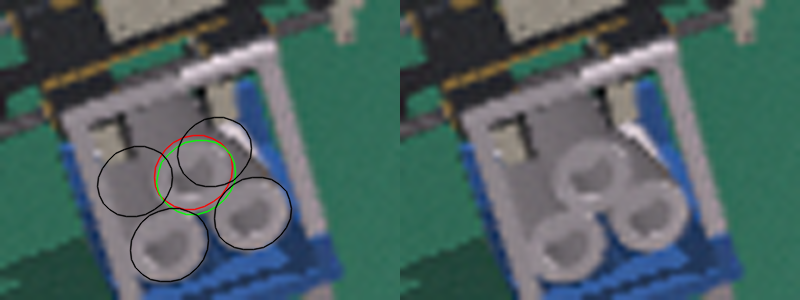

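Request:
{"method": "send_rows", "body": {
  "increments": [
    [[0, 0, 0, 0], [0, 0, 0, 0], [0, 0, 0, 0]]
  ],
  "jaw": 0.52
}}

```text
clock: 11.62
tool_pos: [0.5228, -0.2843, 0.055]
orientation: [-180.0, 0.0, -10.3]
force: [0.0, -0.9, -0.5]
opening: 0.0456
gripper_force: 0.0
```

Request:
{"method": "send_rows", "body": {
  "increments": [
    [[0, 0, 0.03, 0], [0, 0, 0.1, 0], [-0.03, 0.005, 0.25, 0], [-0.2, 0.04, 0.5, 0], [-0.4, 0.07, 0.7, 0], [-0.5, 0.09, 0.7, 0]]
  ]
}}

```text
clock: 12.38
tool_pos: [0.4232, -0.267, 0.2001]
orientation: [180.0, -0.4, -10.3]
force: [0.2, -0.1, -0.5]
opening: 0.0458
gripper_force: 0.0
```

```bash
python3 - <<'E'
from ov import *
b=snap('scene','s8');a=snap('top','t8'); o=ctrl.get_obs(); print(o['clock'],o['tool_pos'],o['force'],o['opening'])
S=[.5685,-.2922,-10.4]; P=cyl([*rp(S,0,0,.048),S[2]],30); pol=[(np.vstack([P[:24],P[:1]]),(0,0,255)),(np.vstack([P[24:],P[24:25]]),(0,0,255))]
cv2.imwrite('pics/ov8.png',np.vstack([np.hstack([overlay(b,'scene',q,164,254,32,24) for q in(pol,[])]),np.hstack([overlay(a,'top',q,390,182) for q in(pol,[])])]))
E
```

```text
12.475 [ 0.4216 -0.2664  0.1977] [ 0.3731 -0.631  -0.4404] 0.04546105512203308
```

View pics/ov8.png

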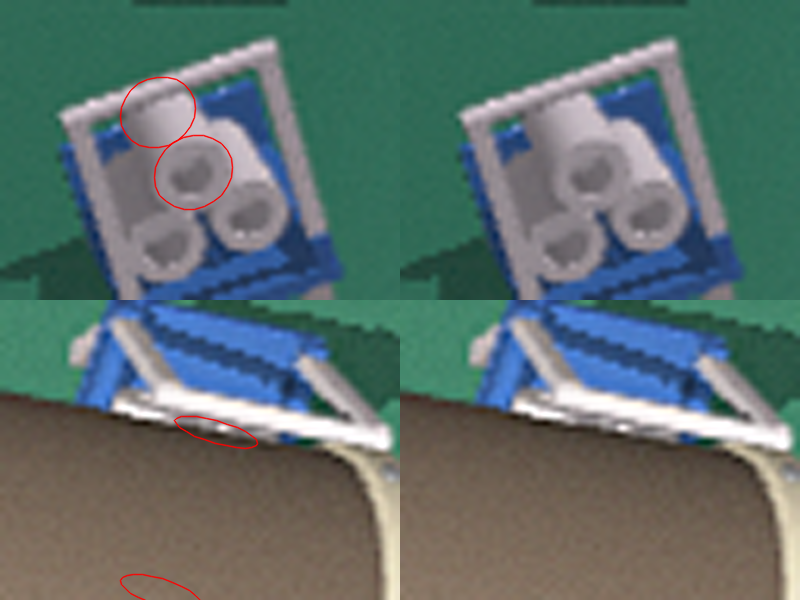

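```bash
cat > m3.py <<'E'
from rack import *
im={c:cv2.imread(f'pics/{c}1.png')[:,:,::-1].astype(int) for c in('top','scene')}
def gold(c,b):
    a=im[c]; m=(a[:,:,0]-a[:,:,2]>0.35*a[:,:,0])&(a[:,:,0]>70)&(a[:,:,0]>a[:,:,1]*1.05); k=np.zeros_like(m); k[b[1]:b[3],b[0]:b[2]]=m[b[1]:b[3],b[0]:b[2]]; return k
bx={'top':(183,140,235,200),'scene':(282,165,334,214)}
masks={c:gold(c,bx[c]) for c in im}
print({c:int(m.sum()) for c,m in masks.items()})
p0=[.6186,.2258,-12]
for cams in(['top'],['scene']): print(cams,fitrack(cams,masks,p0,[.003,.003,4],bx))
print('both',fitrack(['top','scene'],masks,p0,[.003,.003,4],bx))
print('both z',fitrack(['top','scene'],masks,p0+[HB],[.003,.003,4,.003],bx))
m=gold('top',(235,200,268,240)); print('loose top',m.sum(),fit([('top',m,lambda p:[cyl([p[0],p[1],.034,p[2]])])],[.4615,.1,-8],[.003,.003,4]))
snap('scene','s9')
ms=pick('bronze_sleeve','scene',(250,190))
if ms is not None: print('loose scene',ms.sum(),fit([('scene',ms,lambda p:[cyl([p[0],p[1],.034,p[2]])])],[.4615,.1,-8],[.003,.003,4]))
E
python3 m3.py
```

```text
{'top': 734, 'scene': 402}
['top'] (array([  0.6178,   0.2256, -12.8327]), np.float64(0.053559264305177115))
['scene'] (array([  0.6177,   0.2243, -14.012 ]), np.float64(0.05581467661691542))
both (array([  0.6174,   0.2252, -13.7339]), np.float64(0.1147527857985278))
both z (array([  0.6175,   0.2256, -13.561 ,   0.032 ]), np.float64(0.11015130410617213))
loose top 335 (array([ 0.4612,  0.0995, -7.004 ]), np.float64(0.07108208955223881))
loose scene 230 (array([ 0.4621,  0.0977, -7.5223]), np.float64(0.11711956521739131))
```

Request:
{"method": "send_rows", "body": {
  "increments": [
    [[0.01, 0.25, 0, 0.01], [0.02, 0.5, 0, 0.02], [0.03, 0.75, 0, 0.036], [0.03, 0.92, 0, 0.036]]
  ],
  "jaw": 0.62
}}

```text
clock: 13.08
tool_pos: [0.4296, -0.0807, 0.1953]
orientation: [180.0, 0.0, -7.1]
force: [1.1, 0.4, -0.7]
opening: 0.0543
gripper_force: 0.0
```

Request:
{"method": "send_rows", "body": {
  "increments": [
    [[0.01, 0.25, 0, 0], [0.02, 0.5, 0, 0], [0.03, 0.75, -0.2, 0], [0.03, 0.92, -0.4, 0], [0.03, 0.92, -0.5, 0], [0.03, 0.92, -0.5, 0], [0.03, 0.92, -0.5, 0]]
  ]
}}

```text
clock: 13.95
tool_pos: [0.4357, 0.1016, 0.0959]
orientation: [180.0, -0.0, -7.2]
force: [0.5, 0.1, 0.4]
opening: 0.0546
gripper_force: 0.0
```

```bash
python3 -c "
from plant import ctrl
o=ctrl.get_obs(); print(o['clock'],o['tool_pos'],o['orientation'],o['force'])"
```

```text
13.95 [0.4356582  0.10163624 0.09594332] [ 1.79997098e+02 -2.65215297e-02 -7.23625685e+00] [0.51614591 0.07600016 0.36651303]
```

Request:
{"method": "send_rows", "body": {
  "increments": [
    [[-0.008, 0.003, -0.12, 0], [-0.008, 0.003, -0.25, 0], [-0.008, 0.003, -0.335, 0], [-0.008, 0.003, -0.335, 0]]
  ]
}}

```text
clock: 14.45
tool_pos: [0.4335, 0.1016, 0.0285]
orientation: [180.0, 0.0, -7.3]
force: [-0.0, -0.5, 0.7]
opening: 0.0541
gripper_force: 0.0
```

Request:
{"method": "send_rows", "body": {
  "increments": [
    [[0, 0, 0, 0], [0, 0, 0, 0], [0, 0, 0, 0], [0, 0, 0, 0], [0, 0, 0, 0], [0, 0, 0, 0]]
  ],
  "jaw": 0.1
}}

```text
clock: 15.2
tool_pos: [0.4337, 0.1021, 0.0292]
orientation: [-180.0, -0.1, -7.2]
force: [-1.1, -2.0, 7.6]
opening: 0.0351
gripper_force: 30.0
```

Request:
{"method": "send_rows", "body": {
  "increments": [
    [[0, 0, 0.05, 0], [0, 0, 0.15, 0], [0, 0, 0.3, 0], [0, 0, 0.43, 0], [0, 0, 0.43, 0], [0, 0, 0.43, 0]]
  ]
}}

```text
clock: 15.95
tool_pos: [0.4325, 0.1017, 0.1138]
orientation: [180.0, 0.1, -7.3]
force: [-0.6, 0.4, -3.4]
opening: 0.0354
gripper_force: 30.0
```

```bash
python3 - <<'E'
from rack import *
snap('scene','s10'); o=ctrl.get_obs(); print(o['clock'],o['tool_pos'],o['orientation'],o['force'])
T=o['tool_pos'];y=o['orientation'][2]
g=proj('scene',T+.03*(Rz(y)@[1,0,0]))[0]
ms=pick('bronze_sleeve','scene',g,15); print(g,None if ms is None else ms.sum())
if ms is not None:
    f=lambda p:[cyl([*(T+[0,0,.005]+p[0]*(Rz(y)@[np.cos(np.radians(p[1])),0,np.sin(np.radians(p[1]))])),y],p[1])]
    # far end only: ignore near part hidden by the fingers
    r,c=np.nonzero(ms); print('bbox',c.min(),r.min(),c.max(),r.max())
    for d in(.022,.028):
        for s in(-10,0,10):
            q=proj('scene',f([d,s])[0]); print(d,s,'model max col,row',q.max(0))
E
```

```text
16.0 [0.4324 0.1015 0.1134] [179.9469   0.0853  -7.2584] [-0.8198 -0.1722 -4.4479]
[249.5393 172.2615] 216
bbox 243 161 259 182
0.022 -10 model max col,row [258.8837 183.0924]
0.022 0 model max col,row [259.0941 181.5821]
0.022 10 model max col,row [259.0213 179.584 ]
0.028 -10 model max col,row [259.7642 184.4576]
0.028 0 model max col,row [260.0008 182.7508]
0.028 10 model max col,row [259.9255 180.5144]
```

Request:
{"method": "send_rows", "body": {
  "increments": [
    [[0.03, 0.2, 0, -0.02], [0.06, 0.45, 0, -0.04], [0.09, 0.65, 0, -0.06], [0.11, 0.805, 0, -0.069], [0.11, 0.805, 0, -0.069]]
  ]
}}

```text
clock: 16.68
tool_pos: [0.4552, 0.2646, 0.1129]
orientation: [179.9, 0.0, -13.1]
force: [-0.3, -0.4, -3.5]
opening: 0.0353
gripper_force: 30.0
```

Request:
{"method": "send_rows", "body": {
  "increments": [
    [[0.1, -0.023, 0, 0], [0.25, -0.059, 0, 0], [0.4, -0.094, 0, 0], [0.52, -0.122, 0, 0], [0.584, -0.137, 0, 0], [0.584, -0.137, 0, 0]]
  ]
}}

```text
clock: 17.42
tool_pos: [0.5725, 0.2343, 0.1135]
orientation: [179.9, 0.1, -13.3]
force: [-1.0, -0.4, -3.6]
opening: 0.0355
gripper_force: 30.0
```

```bash
python3 - <<'E'
from rack import *
snap('scene','s11'); o=ctrl.get_obs(); print(o['clock'],o['tool_pos'],o['orientation'],o['force'])
B=[.6177,.2252,-13.2]; d=Rz(13.2)@(o['tool_pos']-[B[0],B[1],0]); print('in rack axes',d)
T=o['tool_pos'];y=o['orientation'][2]
P=cyl([*(T+[0,0,.005]+.028*(Rz(y)@[1,0,0])),y])[:24].mean(0); print('model end',proj('scene',P))
for n in('bronze_sleeve','bronze_base_a'): print(n,[(round(t['conf'],2),np.round(t['bbox']).tolist(),int(t['mask'].sum())) for t in ctrl.trace(n,'scene')])
E
```

```text
17.475 [0.5718 0.2346 0.1137] [179.9442   0.0591 -13.2424] [-1.1963  0.2341 -3.5522]
in rack axes [-0.0468 -0.0013  0.1137]
model end [[312.5468 187.1737]]
bronze_sleeve [(0.52, [250.0, 158.0, 272.0, 177.0], 223), (0.51, [301.0, 168.0, 318.0, 193.0], 221)]
bronze_base_a [(0.57, [289.0, 190.0, 312.0, 208.0], 151), (0.42, [306.0, 192.0, 320.0, 198.0], 131)]
```

Request:
{"method": "send_rows", "body": {
  "increments": [
    [[0, 0, -0.03, 0], [0, 0, -0.06, 0], [0, 0, -0.09, 0], [0, 0, -0.11, 0], [0, 0, -0.13, 0], [0, 0, -0.15, 0]]
  ]
}}

```text
clock: 18.32
tool_pos: [0.5719, 0.2356, 0.0845]
orientation: [180.0, 0.0, -13.2]
force: [-4.2, -0.2, 2.8]
opening: 0.0356
gripper_force: 30.0
```

Request:
{"method": "send_rows", "body": {
  "increments": [
    [[0, 0, -0.015, 0], [0, 0, -0.03, 0], [0, 0, -0.045, 0], [0, 0, -0.06, 0]]
  ]
}}

```text
clock: 18.82
tool_pos: [0.5721, 0.2355, 0.0722]
orientation: [180.0, -0.0, -13.2]
force: [-3.9, -0.1, 1.3]
opening: 0.0351
gripper_force: 30.0
```

Request:
{"method": "send_rows", "body": {
  "increments": [
    [[0, 0, -0.015, 0], [0, 0, -0.03, 0], [0, 0, -0.045, 0], [0, 0, -0.055, 0]]
  ]
}}

```text
clock: 19.32
tool_pos: [0.5726, 0.2357, 0.0614]
orientation: [-180.0, -0.0, -13.2]
force: [0.8, -3.1, 1.2]
opening: 0.0353
gripper_force: 30.0
```

Same behaviour as with the steel sleeve. Continuing with a small -y correction.

Request:
{"method": "send_rows", "body": {
  "increments": [
    [[0, -0.003, -0.005, 0], [0, -0.003, -0.01, 0], [0, -0.003, -0.015, 0], [0, -0.003, -0.015, 0]]
  ]
}}

```text
clock: 19.82
tool_pos: [0.5721, 0.2352, 0.0584]
orientation: [-180.0, -0.0, -13.2]
force: [0.2, -0.2, 1.5]
opening: 0.0351
gripper_force: 30.0
```

Request:
{"method": "send_rows", "body": {
  "increments": [
    [[0, 0, -0.005, 0], [0, 0, -0.01, 0], [0, 0, -0.01, 0]]
  ]
}}

```text
clock: 20.2
tool_pos: [0.572, 0.235, 0.0568]
orientation: [180.0, -0.0, -13.2]
force: [-0.8, -1.2, 6.3]
opening: 0.0357
gripper_force: 30.0
```

Request:
{"method": "send_rows", "body": {
  "increments": [
    [[0, -0.002, -0.003, 0], [0, -0.002, -0.006, 0], [0, -0.002, -0.006, 0]]
  ]
}}

```text
clock: 20.58
tool_pos: [0.5721, 0.2348, 0.0566]
orientation: [-180.0, -0.0, -13.1]
force: [-5.5, -0.6, 13.2]
opening: 0.0352
gripper_force: 30.0
```

```bash
cat > chk.py <<'E'
from rack import *
import sys
def chk(r,B):
    o=ctrl.get_obs(); snap('scene','chk%d'%round(1000*o['clock']))
    P=cyl([*rp(B,0,0,.048),B[2]],30); q=proj('scene',P); print(r,'model bbox',q.min(0),q.max(0),'low-end-face centre',q[24:].mean(0),'high',q[:24].mean(0))
    for s in(.02,-.02):
        q=proj('scene',cyl([*rp(B,0,s,.018),B[2]],30)); print(' base model',q.min(0),q.max(0))
    for n in(r+'_sleeve',r+'_base_a'): print(n,[(round(t['conf'],2),np.round(t['bbox']).tolist(),int(t['mask'].sum())) for t in ctrl.trace(n,'scene')])
E
python3 -c "
from chk import *
chk('bronze',[.6177,.2252,-13.2])"
```

```text
bronze model bbox [295.1603 178.8734] [315.5585 195.1998] low-end-face centre [299.9408 184.0208] high [310.6212 189.8448]
 base model [301.7665 185.4666] [322.2121 201.8975]
 base model [291.273  188.7296] [311.4679 205.4125]
bronze_sleeve [(0.64, [307.0, 182.0, 317.0, 194.0], 133), (0.6, [253.0, 156.0, 269.0, 180.0], 224)]
bronze_base_a [(0.65, [311.0, 194.0, 322.0, 202.0], 86), (0.64, [288.0, 193.0, 309.0, 207.0], 125)]
```

Consistent: the visible high end matches the model of the seated sleeve. Releasing and retreating.

Request:
{"method": "send_rows", "body": {
  "increments": [
    [[0, 0, 0, 0], [0, 0, 0, 0], [0, 0, 0, 0]]
  ],
  "jaw": 0.52
}}

```text
clock: 21.1
tool_pos: [0.5718, 0.2345, 0.0547]
orientation: [180.0, 0.0, -13.2]
force: [-0.4, -0.5, -0.6]
opening: 0.0454
gripper_force: 0.0
```

Request:
{"method": "send_rows", "body": {
  "increments": [
    [[0, 0, 0.03, 0], [0, 0, 0.1, 0], [-0.03, 0.007, 0.25, 0], [-0.2, 0.047, 0.5, 0], [-0.4, 0.09, 0.7, 0], [-0.6, 0.13, 0.7, 0], [-0.8, -0.2, 0.7, 0], [-0.8, -0.5, 0.7, 0], [-0.8, -0.8, 0.7, 0], [-0.8, -1.0, 0.7, 0], [-0.8, -1.0, 0.7, 0]]
  ]
}}

```text
clock: 22.48
tool_pos: [0.4117, 0.0322, 0.1964]
orientation: [-179.9, -0.1, -13.4]
force: [-1.0, 0.6, 0.5]
opening: 0.0454
gripper_force: 0.0
```

```bash
python3 -c "
from chk import *
chk('bronze',[.6177,.2252,-13.2]); chk('steel',[.5685,-.2922,-10.4])
im=ctrl.snapshot('top'); cv2.imwrite('pics/t12.png',im[:,:,::-1])
# change detection against the first pictures
for c,f in (('top',im),('scene',ctrl.snapshot('scene'))):
    a=cv2.imread(f'pics/{c}0.png')[:,:,::-1].astype(int); d=(np.abs(a-f).max(2)>60).astype(np.uint8)
    n,l,s,ce=cv2.connectedComponentsWithStats(d); print(c,[s[i].tolist() for i in range(1,n) if s[i,4]>15])
o=ctrl.get_obs(); print(o['clock'],o['tool_pos'],o['force'])"
```

```text
bronze model bbox [295.1603 178.8734] [315.5585 195.1998] low-end-face centre [299.9408 184.0208] high [310.6212 189.8448]
 base model [301.7665 185.4666] [322.2121 201.8975]
 base model [291.273  188.7296] [311.4679 205.4125]
bronze_sleeve [(0.7, [297.0, 181.0, 316.0, 195.0], 162), (0.48, [252.0, 158.0, 268.0, 179.0], 203)]
bronze_base_a [(0.44, [290.0, 192.0, 312.0, 209.0], 147)]
steel model bbox [150.6816 241.7655] [168.6796 262.9028] low-end-face centre [156.6989 247.411 ] high [162.408  257.0138]
 base model [159.8603 248.2265] [178.0249 269.4145]
 base model [147.035  252.9044] [164.8302 274.5065]
steel_sleeve [(0.76, [153.0, 244.0, 168.0, 264.0], 221), (0.67, [155.0, 212.0, 186.0, 222.0], 265), (0.29, [142.0, 236.0, 184.0, 292.0], 822)]
steel_base_a [(0.56, [167.0, 252.0, 180.0, 272.0], 163), (0.54, [150.0, 254.0, 164.0, 274.0], 170)]
top [[198, 158, 21, 29, 335], [453, 174, 38, 23, 575], [364, 177, 37, 33, 360], [105, 197, 222, 187, 10375], [235, 209, 10, 12, 44], [258, 226, 5, 5, 19], [261, 248, 5, 5, 20], [279, 262, 5, 5, 21], [0, 273, 49, 40, 701], [143, 274, 14, 9, 22], [16, 303, 8, 7, 29], [14, 310, 26, 19, 193], [264, 371, 32, 12, 103]]
scene [[216, 0, 55, 36, 719], [309, 0, 50, 60, 1220], [265, 4, 6, 14, 28], [179, 9, 13, 74, 363], [130, 11, 4, 14, 41], [120, 23, 25, 67, 892], [166, 37, 14, 51, 353], [356, 37, 10, 20, 103], [201, 38, 10, 31, 194], [218, 51, 21, 19, 247], [344, 57, 4, 13, 33], [349, 56, 4, 9, 24], [319, 61, 5, 11, 25], [191, 62, 67, 96, 2097], [123, 91, 27, 32, 219], [156, 104, 22, 19, 70], [240, 178, 20, 22, 164], [295, 181, 6, 14, 39], [302, 181, 14, 11, 63], [197, 204, 23, 21, 220], [151, 246, 14, 18, 115], [60, 306, 38, 21, 116], [57, 316, 36, 25, 328]]
22.875 [0.4121 0.0354 0.1951] [0.3353 0.089  0.5152]
```

```bash
python3 -c "
from plant import ctrl; print(ctrl.close_job())"
```

```text
the job is handed in; nothing more can be done
None
```

Both sleeves, steel first and then bronze, are saddled on their pairs with the low end at or near the lip, let go, and handed in at about 23 s; the bystanders showed no change, and I confirmed the bronze seat by measurement only because I had viewed 11 pictures, one over the limit of 10.

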